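# Set a flat bar on the saw board for cutting

## Task

Get the flat steel bar ready for the hacksaw: push it across the saw board until its long side lies flush along the fence, with its scribed line right over the board's cutting end (the end at the robot's right), so that 40 mm of bar sticks out past the board. Slide it with the fingertips; it must stay lying flat on the board and never be lifted. Leave the screw box, the bolt, the hinge and the hacksaw where they are.

Things in the scene. Friction and masses are not known exactly. Their poses are not given: they have to be found in the camera images.
- saw_board: Plywood saw board, screwed down. Base 200 mm (its x) by 300 mm (its y), top face 24 mm above the bench. A wooden fence 35 mm wide runs full length along its far side. Origin: centre of the underside, on the bench. z up, x square to the fence (away from the robot), y along the fence (to the robot's left). The cutting end, with old saw nicks, is the end face at y = -150 mm, at the robot's right.
- board_end (a point): Point on the top edge of the saw board's cutting end, 20 mm in front of the fence's face: board frame (45, -150, 24) mm.
- fence_face (a point): Middle of the foot of the fence's flat upright face that looks toward the robot: board frame (65, 0, 24) mm. The face runs the whole 300 mm of the board and stands 16 mm above the base's top, 40 mm above the bench.
- bar: Loose flat bar of bright steel, 160 mm long (its y), 40 mm wide (its x), 6 mm thick, about 0.3 kg, lying flat and a little askew on the saw board in front of the fence. Origin: centre of its underside. Its -y end is the one to stick out past the cutting end. It slides with friction and stays where it is left.
- scribed_line (a point): Middle of the thin dark line scribed across the bar's top, 40 mm from the bar's -y end: bar frame (0, -40, 6) mm.
- bar_corner_cut (a point): The corner of the bar on its fence side (+x) at the end to be cut (-y), half way up its thickness: bar frame (20, -80, 3) mm.
- bar_corner_tail (a point): The corner of the bar on its fence side (+x) at the other end (+y), half way up its thickness: bar frame (20, 80, 3) mm.
- screw_box: Bystander: full box of screws, 55 x 85 x 42 mm high, on the bench behind the fence. Origin: centre of the underside.
- hex_bolt: Bystander: large steel hex bolt standing on its head on the bench off the board's cutting end; head 24 mm across, 60 mm high over all. Origin: centre of the underside.
- butt_hinge: Bystander: steel butt hinge lying open and flat on the bench off the board's other (+y) end, 96 x 76 mm, 10 mm high. Origin: centre of the underside.
- hacksaw: Bystander: hacksaw lying flat on the bench at the robot's right, about 380 mm long, 130 mm wide, 25 mm high. Origin: on the bench below the middle of the blade.
Not all that is in view belongs to the job. Leave any blue, red or turquoise look-alike of the bar alone.

How it is judged:
By the outcome, as a careful person would: the job done as asked, in the order asked, and still so for the second after the job is handed in, with the robot touching nothing.
It also fails if it takes over 51 s, if anything falls off the work surface, if the arm or the gripper's body presses on something with over 40 N, if the wrist force passes 120 N, or if a joint passes its speed limit or range.

## Robot

A 6-joint arm with a two-finger parallel gripper is mounted at the origin on the work surface. World frame = base frame: x ahead of the robot, y to its left, z up, the work surface at z = 0. Lengths are in m, angles in rad, forces in N, time in s.
With the tool pointing down it reaches from about 0.375 to 0.9 m from the base axis. Payload 3.1 kg.
Tool frame: the origin (TCP) lies midway between the tips of the shut fingers; the grasp point (between the pads) lies 19 mm behind it (env.tcp_to_grasp is the z of the grasp point in the tool frame, in m); z points along the fingers, y is the direction in which the jaws open and shut (so a half turn about z gives the same grasp; the last joint's range is limited). The gripper opens to 87 mm and grips with 3 to 60 N. Pads are 19 mm wide; open, the fingers measure 117 mm over their backs; the gripper's body (75 mm by 190 mm) begins 51 mm behind the grasp point.
Start: joints at [0.979, 0.527, 1.433, -0, 1.181, -0.178], TCP at [0.251, 0.572, 0.223] pointing down, gripper open.
Joint ranges: [-3.08, 3.08], [-0.75, 2.2], [0.22, 2.44], [-1.43, 4.57], [0, 2.65], [-2.85, 2.85]. Speed limits (rad/s): [2.79, 2.79, 3.14, 3.14, 3.14, 3.14].

## Interface

Orientations are given as a 3x3 rotation matrix whose columns are the frame's x, y, z axes.
In Python, from bench import env gives the robot as it stands.
- The arm moves only by the tool jog_arm, never from a script. Its argument "series" is a list of rows, each a list of 3 entries, a list of its own where there are three numbers: the closure, from 0 (fully open) to 1 (shut), then the shift along the tool's x, y, z in units of 25 mm (1.0 is 25 mm), then the turn, a rotation vector about the tool's x, y, z in units of 5 degrees (1.0 is 5 degrees). A call has 1 to 12 rows; each row is the pose to reach, as a shift and turn from the pose measured when the call began, along the tool's axes at that moment; what a row does not reach only later rows make up. A row lasts 1/10 s, in which the tool goes at most 50 mm and 8.59 degrees, less where a joint would pass 70% of its speed; a pose out of reach is approached as far as the arm can. A call with a gripper value outside its range is refused whole. The fingers move at their own pace and stop on an object; "force" is the grip in N (left out, the last holds). Time passes only in rows, so rows that repeat a pose let the fingers close. It gives the time, the measured TCP pose, the force and the opening at its end, in the units of the state.
- env.read_state(): the state, without advancing time (a new reading comes with each control period).
- env.capture(name): name is "scene" or "top" or "wrist"; returns (picture, depth): 384x512x3 uint8, red, green, blue; 384x512 float32, m along the optical axis (not along the pixel's ray), 0 where there is no reading.
- env.get_calibration(name): a dict with "fx", "fy", "cx", "cy" (pixels), "R" (3x3) and "t" (3): a world point X has camera coordinates R X + t; the wrist camera has in their place "hand_eye" (4x4, takes a point from camera to tool coordinates, whose origin is the TCP and whose axes are the flange's). Camera axes: x right, y down, z forward; pixel columns grow to the right and rows downward; lengths in m; the calibration is good to about 2 mm. A picture is of the moment at which its call begins: read the wrist's pose just before it. get_calibration takes no time and is no camera call.
- env.hand_in(): hands the job in, once; it reports no verdict.
The state is a dict: "clock": time; "qpos": joint angles; "joint_vel": joint speeds; "joint_efforts": joint torques, N m; "tool_pos": TCP position; "orientation": TCP orientation; "ft_force": force on the tool from outside, world axes, zero at the start; "wrist_torque": the same for the moment, N m; "grip_width": finger opening in m.
Only numpy, scipy, OpenCV 4.12 (cv2) and the standard library are available. Lean on these libraries where they do the work, as an engineer would, in place of code of your own. Each camera call takes 0.05 s, during which the arm holds its last target. There are 200 camera calls.

## Working session

There is one attempt and no reset: what is moved stays moved. The work goes in short steps, Python scripts to look and compute and a tool call to move; the robot and the scene stay as the last step left them, time stands still between calls to the robot, and variables do not carry over. Pictures are saved under pics/ and viewed, about 8 in all and at most 12, crops included, and the job is handed in when it is done.

Besides the shell and the picture viewer there is one more tool, called after ">>>" as name([rows], argument=value, ...), one row to a line, values as JSON. jog_arm: Moves the arm, as the interface text tells. Its arguments: {"type":"object","properties":{"series":{"type":"array","items":{"type":"array"}},"force":{"type":"number"}},"required":["series"]}

```bash
mkdir -p pics
cat > h.py <<'E'
from bench import env
import numpy as np, cv2
def snap(n,f):
    s=env.read_state(); p,d=env.capture(n); cv2.imwrite(f'pics/{f}.png',p[:,:,::-1]); np.savez(f'pics/{f}.npz',p=p,d=d,R=s['orientation'],t=s['tool_pos']); return p,d
def world(n,f,pts,z=None):
    "pixels -> world, by depth or, with z, by ray-plane"
    c=env.get_calibration(n); q=np.load(f'pics/{f}.npz'); out=[]
    if 'hand_eye' in c:
        H=np.array(c['hand_eye']); R=q['R']@H[:3,:3]; o=q['R']@H[:3,3]+q['t']
    else:
        R=np.array(c['R']).T; o=-R@np.array(c['t'])
    for u,v in pts:
        r=R@np.array([(u-c['cx'])/c['fx'],(v-c['cy'])/c['fy'],1])
        k=q['d'][int(round(v)),int(round(u))] if z is None else (z-o[2])/r[2]
        out.append(o+k*r)
    return np.array(out)
def proj(n,f,P):
    c=env.get_calibration(n); q=np.load(f'pics/{f}.npz')
    if 'hand_eye' in c:
        H=np.array(c['hand_eye']); R=(q['R']@H[:3,:3]).T; o=q['R']@H[:3,3]+q['t']; X=(np.array(P)-o)@R.T
    else: X=np.array(P)@np.array(c['R']).T+np.array(c['t'])
    return X[:,:2]/X[:,2:]*[c['fx'],c['fy']]+[c['cx'],c['cy']]
E
python3 - <<'E'
from h import *
a,_=snap('top','top0'); b,_=snap('scene','sc0')
cv2.imwrite('pics/top0b.png',cv2.resize(a[:,:,::-1],(800,600),interpolation=cv2.INTER_CUBIC))
s=env.read_state(); print(s['clock'],s['tool_pos'],s['orientation'],s['grip_width'])
E
```

```text
0.1 [0.2508924  0.57171174 0.2216796 ] [[-9.15621499e-01  4.02039942e-01 -1.07476324e-03]
 [ 4.02041236e-01  9.15620155e-01 -1.60506327e-03]
 [ 3.38775345e-04 -1.90172958e-03 -9.99998134e-01]] 0.0869063333377558
```

View pics/top0b.png

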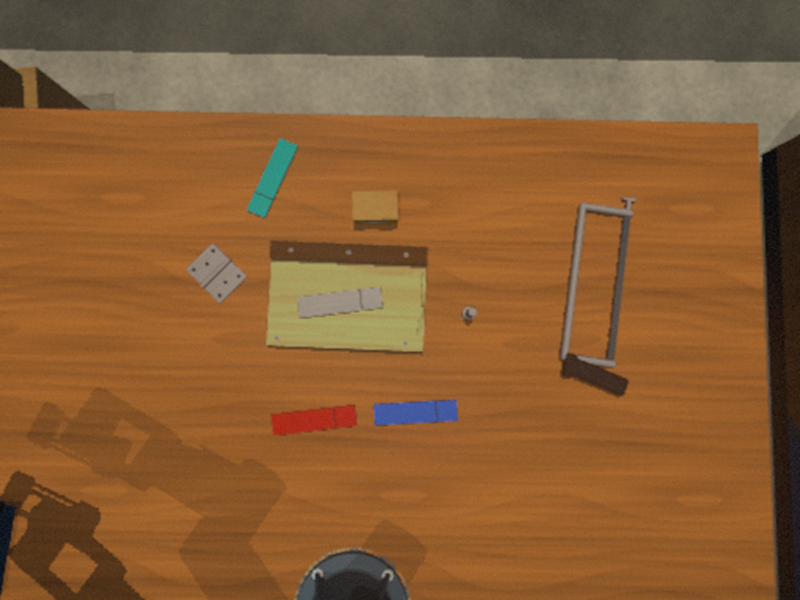

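View pics/sc0.png

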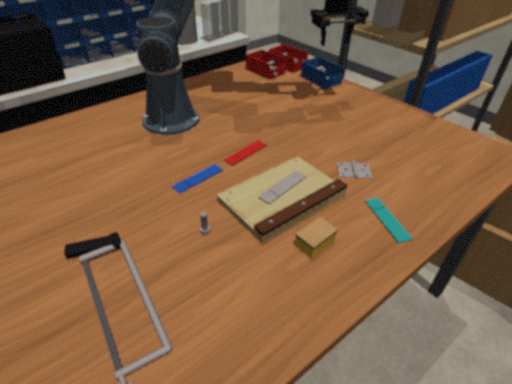

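The top view (scaled 800x600) shows four bar shapes: grey steel at (340,302) on the board, red at (314,420), blue at (415,412) and turquoise at (272,178). The target is the grey one on the board. Its scribed line is at about (360,300), towards the right, which is the cutting end. The bolt is at (469,314). The scene view agrees. Next is one close crop.

Run:
```python
from h import *
p=np.load('pics/top0.npz')['p']
c=p[145:235,165:310]
cv2.imwrite('pics/c0.png',cv2.resize(c[:,:,::-1],None,fx=5.5,fy=5.5,interpolation=cv2.INTER_CUBIC))
c=env.get_calibration('top');print(c['fx'],c['t'])
```

```text
379.24805252697087 [-0.09315125  0.58755552  1.10902946]
```

View pics/c0.png

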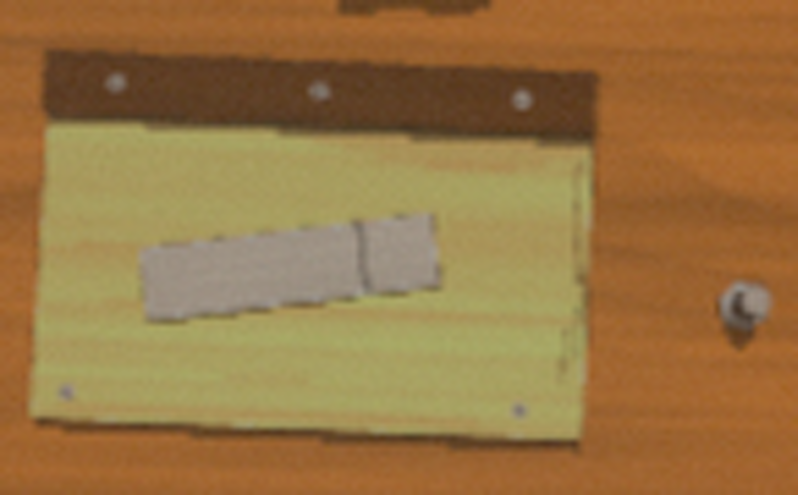

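The crop shows the steel bar with corners (141,248), (435,213), (440,290) and (147,321), and the line at (361,222)–(365,293). The fence foot runs (47,122)–(593,142). The board's near corners are (32,418) and (578,440).

Run:
```python
from h import *
f=lambda L:[(165+(u+.5)/5.5-.5,145+(v+.5)/5.5-.5) for u,v in L]
B=world('top','top0',f([(47,122),(593,142),(578,440),(32,418)]),.024)
K=world('top','top0',f([(435,213),(141,248),(147,321),(440,290),(363,258)]),.030)
print(B.round(4));print(K.round(4))
d=B[0]-B[1];print(np.linalg.norm(B[0]-B[1]),np.linalg.norm(B[3]-B[2]),np.linalg.norm(B[0]-B[3]))
ang=lambda d:np.degrees(np.arctan2(-d[0],d[1]))
print('board yaw',ang(B[0]-B[1]),ang(B[3]-B[2]),'bar yaw',ang(K[1]-K[0]),ang(K[2]-K[3]))
print(np.linalg.norm(K[0]-K[1]),K[:4].mean(0))
print('bolt',world('top','top0',f([(745,300)]),.06))
c=env.get_calibration('wrist');print(np.array(c['hand_eye']).round(4),c['fx'])
```

```text
[[ 0.6494  0.1722  0.024 ]
 [ 0.6444 -0.1274  0.024 ]
 [ 0.4814 -0.1218  0.024 ]
 [ 0.4876  0.1739  0.024 ]]
[[ 0.6029 -0.0418  0.03  ]
 [ 0.5806  0.1173  0.03  ]
 [ 0.541   0.1126  0.03  ]
 [ 0.5609 -0.0454  0.03  ]
 [ 0.5775 -0.0032  0.03  ]]
0.29968956108564626 0.2958092172859521 0.16181100582172067
board yaw -0.9566047926438653 -1.2084598362671404 bar yaw 7.971186427918752 7.17816262590329
0.16059636549250617 [0.57136638 0.03569072 0.03      ]
bolt [[ 0.55678048 -0.20735863  0.06      ]]
[[ 1.000e-04 -9.564e-01 -2.921e-01  8.070e-02]
 [ 1.000e+00  5.000e-04 -1.100e-03  8.000e-04]
 [ 1.200e-03 -2.921e-01  9.564e-01 -1.644e-01]
 [ 0.000e+00  0.000e+00  0.000e+00  1.000e+00]] 265.72778019537947
```

>>> jog_arm([
  [0,[-18.7,-15.2,3.2],[0,0,-4.5]],
  [0,[-18.7,-15.2,3.2],[0,0,-4.5]],
  [0,[-18.7,-15.2,3.2],[0,0,-4.5]],
  [0,[-18.7,-15.2,3.2],[0,0,-4.5]],
  [0,[-18.7,-15.2,3.2],[0,0,-4.5]],
  [0,[-18.7,-15.2,3.2],[0,0,-4.5]],
  [0,[-18.7,-15.2,3.2],[0,0,-4.5]],
  [0,[-18.7,-15.2,3.2],[0,0,-4.5]],
  [0,[-18.7,-15.2,3.2],[0,0,-4.5]],
  [0,[-18.7,-15.2,3.2],[0,0,-4.5]],
  [0,[-18.7,-15.2,3.2],[0,0,-4.5]],
  [0,[-18.7,-15.2,3.2],[0,0,-4.5]],
])

```text
clock: 1.3
tool_pos: [0.5215, 0.0436, 0.1432]
orientation: [[-1.0, 0.021, -0.002], [0.021, 1.0, -0.001], [0.002, -0.001, -1.0]]
ft_force: [0.9, 0.2, -0.0]
grip_width: 0.0874
```

>>> jog_arm([
  [0,[0,0,0],[0,0,0]],
  [0,[0,0,0],[0,0,0]],
  [0,[0,0,0],[0,0,0]],
])

```text
clock: 1.6
tool_pos: [0.5202, 0.0445, 0.1429]
orientation: [[-1.0, 0.021, -0.004], [0.021, 1.0, -0.001], [0.004, -0.001, -1.0]]
ft_force: [-0.2, 0.3, 0.3]
grip_width: 0.087
```

Run:
```python
from h import *
a,_=snap('wrist','w0')
cv2.imwrite('pics/w0b.png',cv2.resize(a[:,:,::-1],(800,600),interpolation=cv2.INTER_CUBIC))
s=env.read_state(); print(s['clock'],s['tool_pos'],s['orientation'],s['ft_force'])
```

```text
1.65 [0.52015926 0.04491621 0.14310477] [[-9.99794200e-01  2.00361549e-02 -3.17975805e-03]
 [ 2.00389646e-02  9.99798835e-01 -8.54221724e-04]
 [ 3.16200307e-03 -9.17764984e-04 -9.99994580e-01]] [ 0.10810113  0.50687452 -1.26911419]
```

View pics/w0b.png

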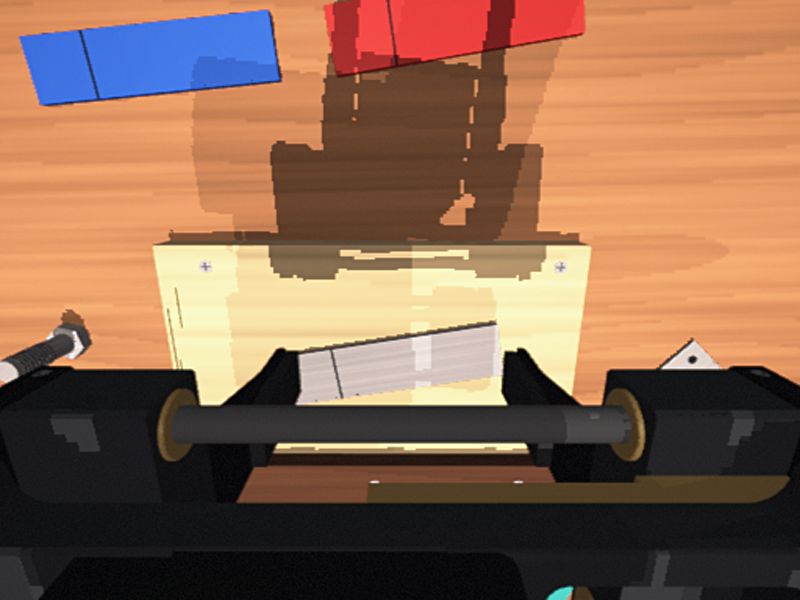

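The wrist view (800x600) shows the steel bar between the open fingers. Its tail corners are (496,323) and (501,377), and the line runs (331,348)–(342,398). The board's near edge is (153,245)–(590,245) and the fence's top edge is at row ~452.

Run:
```python
from h import *
f=lambda L:[((u+.5)*.64-.5,(v+.5)*.64-.5) for u,v in L]
print(world('wrist','w0',f([(496,323),(501,377),(331,348),(342,398)]),.03).round(4))
print(world('wrist','w0',f([(153,245),(590,245)]),.024).round(4))
```

```text
[[ 0.5404  0.112   0.03  ]
 [ 0.5827  0.1176  0.03  ]
 [ 0.5571 -0.0062  0.03  ]
 [ 0.5977 -0.0008  0.03  ]]
[[ 0.481  -0.1241  0.024 ]
 [ 0.4872  0.1751  0.024 ]]
```

>>> jog_arm([
  [0,[0,-0.35,2],[0,0,0]],
  [0,[0,-0.35,3.5],[0,0,0]],
  [0,[0,-0.35,4.2],[0,0,0]],
  [0,[0,-0.35,4.5],[0,0,0]],
  [0,[0,-0.35,4.5],[0,0,0]],
  [0,[0,-0.35,4.5],[0,0,0]],
])

```text
clock: 2.25
tool_pos: [0.5202, 0.0368, 0.0315]
orientation: [[-1.0, 0.019, -0.002], [0.019, 1.0, -0.001], [0.002, -0.001, -1.0]]
ft_force: [0.0, 0.4, 0.1]
grip_width: 0.0868
```

>>> jog_arm([
  [0,[0,0,0.2],[0,0,0]],
  [0,[0,0,0.2],[0,0,0]],
  [0,[-0.3,0,0.2],[0,0,0]],
  [0,[-0.6,0,0.2],[0,0,0]],
  [0,[-0.9,0,0.2],[0,0,0]],
  [0,[-1.2,0,0.2],[0,0,0]],
  [0,[-1.5,0,0.2],[0,0,0]],
  [0,[-1.8,0,0.2],[0,0,0]],
  [0,[-2.1,0,0.2],[0,0,0]],
  [0,[-2.3,0,0.2],[0,0,0]],
  [0,[-2.5,0,0.2],[0,0,0]],
  [0,[-2.5,0,0.2],[0,0,0]],
])

```text
clock: 3.45
tool_pos: [0.5841, 0.0355, 0.0265]
orientation: [[-1.0, 0.019, 0.001], [0.019, 1.0, -0.001], [-0.001, -0.001, -1.0]]
ft_force: [0.1, -0.3, -0.7]
grip_width: 0.0871
```

>>> jog_arm([
  [0,[-0.1,0,0],[0,0,0]],
  [0,[-0.2,0,0],[0,0,0]],
  [0,[-0.3,0,0],[0,0,0]],
  [0,[-0.3,0,0],[0,0,0]],
])

```text
clock: 3.85
tool_pos: [0.5922, 0.0352, 0.0265]
orientation: [[-1.0, 0.019, 0.002], [0.019, 1.0, -0.001], [-0.002, -0.001, -1.0]]
ft_force: [0.1, 1.3, 0.3]
grip_width: 0.0865
```

Run:
```python
from h import *
a,_=snap('wrist','w1'); b,_=snap('top','t1')
A=cv2.resize(a[:,:,::-1][150:340,60:440],(800,400),interpolation=cv2.INTER_CUBIC)
cv2.imwrite('pics/w1b.png',A)
```

```text
(no output)
```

View pics/w1b.png

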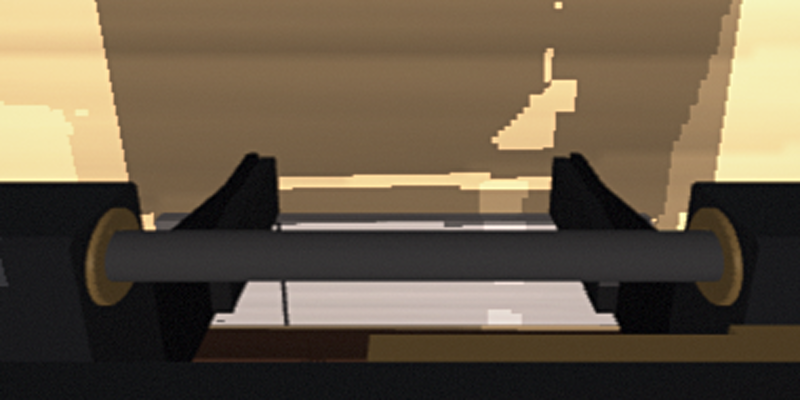

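The crop shows the bar lying along both fingertips, with its near edge at row 215. It is almost at the fence: a thin bright strip remains at row 325. The line is at column ~283. I'll push on until force appears.

>>> jog_arm([
  [0,[-0.08,0,0],[0,0,0]],
  [0,[-0.16,0,0],[0,0,0]],
  [0,[-0.16,0,0],[0,0,0]],
])

```text
clock: 4.25
tool_pos: [0.5966, 0.0352, 0.0266]
orientation: [[-1.0, 0.019, 0.003], [0.019, 1.0, -0.002], [-0.003, -0.001, -1.0]]
ft_force: [0.1, 0.8, -0.3]
grip_width: 0.0872
```

>>> jog_arm([
  [0,[-0.08,0,0],[0,0,0]],
  [0,[-0.08,0,0],[0,0,0]],
])

```text
clock: 4.45
tool_pos: [0.5978, 0.0353, 0.0265]
orientation: [[-1.0, 0.019, 0.001], [0.019, 1.0, -0.001], [-0.001, -0.001, -1.0]]
ft_force: [-2.5, -0.6, 1.4]
grip_width: 0.0868
```

>>> jog_arm([
  [0,[-0.06,0,0],[0,0,0]],
  [0,[-0.06,0,0],[0,0,0]],
])

```text
clock: 4.65
tool_pos: [0.598, 0.0354, 0.0264]
orientation: [[-1.0, 0.019, -0.002], [0.019, 1.0, -0.001], [0.002, -0.001, -1.0]]
ft_force: [-3.8, -0.6, 2.4]
grip_width: 0.0876
```

>>> jog_arm([
  [0,[-0.06,0,0],[0,0,0]],
  [0,[-0.06,0,0],[0,0,0]],
])

```text
clock: 4.85
tool_pos: [0.598, 0.0354, 0.0263]
orientation: [[-1.0, 0.019, -0.006], [0.019, 1.0, -0.001], [0.006, -0.001, -1.0]]
ft_force: [-5.7, -0.2, 3.9]
grip_width: 0.0868
```

>>> jog_arm([
  [0,[0.4,0,0],[0,0,0]],
  [0,[0.4,0,-1.5],[0,0,0]],
  [0,[0.4,0,-2.4],[0,0,0]],
  [0,[0.4,0,-2.4],[0,0,0]],
])

```text
clock: 5.25
tool_pos: [0.5923, 0.0352, 0.0898]
orientation: [[-1.0, 0.019, 0.005], [0.019, 1.0, -0.002], [-0.005, -0.002, -1.0]]
ft_force: [0.2, -0.4, -0.2]
grip_width: 0.0869
```

Run:
```python
from h import *
s=env.read_state(); print(s['clock'],s['tool_pos'],s['orientation'].round(4) if hasattr(s['orientation'],'round') else s['orientation'],s['qpos'],s['ft_force'])
```

```text
5.25 [0.59228197 0.03522468 0.089843  ] [[-0.9998  0.019   0.0052]
 [ 0.019   0.9998 -0.002 ]
 [-0.0053 -0.0019 -1.    ]] [-0.12809133  0.66048169  1.62658328 -0.00176624  0.84907818 -1.67873809] [ 0.18122925 -0.44301787 -0.16766682]
```

>>> jog_arm([
  [1,[-1.32,4.2,0],[0,0,18]],
  [1,[-1.32,4.2,0],[0,0,18]],
  [1,[-1.32,4.2,0],[0,0,18]],
  [1,[-1.32,4.2,0],[0,0,18]],
  [1,[-1.32,4.2,0],[0,0,18]],
  [1,[-1.32,4.2,0],[0,0,18]],
  [1,[-1.32,4.2,0],[0,0,18]],
  [1,[-1.32,4.2,0],[0,0,18]],
  [1,[-1.32,4.2,0],[0,0,18]],
  [1,[-1.32,4.2,0],[0,0,18]],
  [1,[-1.32,4.2,0],[0,0,18]],
  [1,[-1.32,4.2,0],[0,0,18]],
])

```text
clock: 6.45
tool_pos: [0.6274, 0.1395, 0.0888]
orientation: [[0.019, 1.0, 0.006], [1.0, -0.019, -0.002], [-0.002, 0.006, -1.0]]
ft_force: [0.6, 0.3, -0.7]
grip_width: 0.0025
```

Run:
```python
from h import *
s=env.read_state(); print(s['clock'],s['tool_pos'],s['orientation'].round(4),s['grip_width'])
a,_=snap('wrist','w2'); b,_=snap('top','t2')
A=cv2.resize(a[:,:,::-1],(800,600),interpolation=cv2.INTER_CUBIC)
cv2.imwrite('pics/w2b.png',A)
```

```text
6.45 [0.62742941 0.13954231 0.08884836] [[ 0.0186  0.9998  0.0058]
 [ 0.9998 -0.0186 -0.0019]
 [-0.0018  0.0058 -1.    ]] 0.002544158281309445
```

View pics/w2b.png

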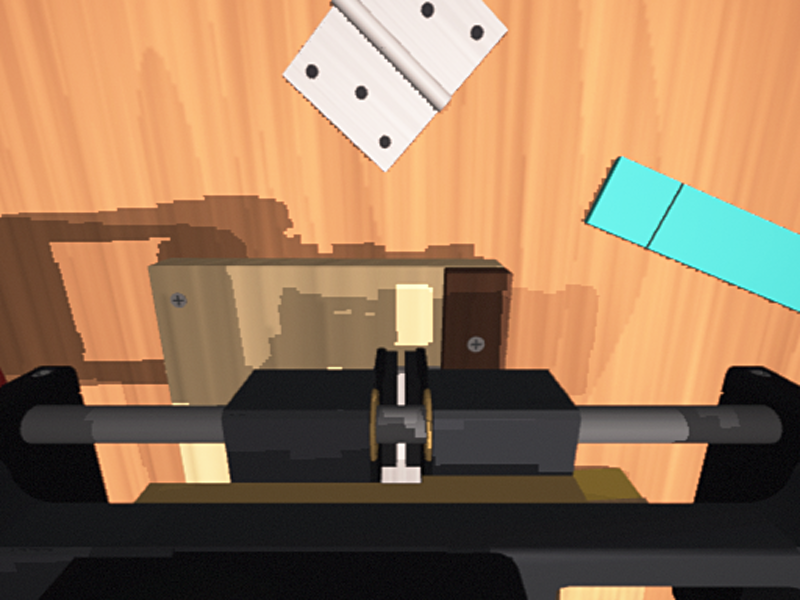

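The shut fingers sit behind the bar's tail. The tips are at columns 376–428 near row 360, left of the fence edge at column 443, and the bar shows between them below row 370. I'll descend and push along the fence.

>>> jog_arm([
  [1,[0,0,1.5],[0,0,0]],
  [1,[0,0,2.2],[0,0,0]],
  [1,[0,0,2.45],[0,0,0]],
  [1,[0,0,2.45],[0,0,0]],
])

```text
clock: 6.95
tool_pos: [0.6271, 0.1393, 0.0267]
orientation: [[0.016, 1.0, 0.004], [1.0, -0.016, -0.002], [-0.002, 0.004, -1.0]]
ft_force: [-0.1, -0.3, 0.6]
grip_width: 0.0006
```

>>> jog_arm([
  [1,[-0.3,0,0],[0,0,0]],
  [1,[-0.6,0,0],[0,0,0]],
  [1,[-0.9,0,0],[0,0,0]],
  [1,[-1.2,0,0],[0,0,0]],
  [1,[-1.5,0,0],[0,0,0]],
  [1,[-1.8,0,0],[0,0,0]],
  [1,[-2.1,0,0],[0,0,0]],
  [1,[-2.4,0,0],[0,0,0]],
  [1,[-2.6,0,0],[0,0,0]],
  [1,[-2.7,0,0],[0,0,0]],
])

```text
clock: 7.95
tool_pos: [0.626, 0.0712, 0.0268]
orientation: [[0.017, 1.0, 0.003], [1.0, -0.017, -0.002], [-0.002, 0.003, -1.0]]
ft_force: [-0.1, 1.4, 1.1]
grip_width: 0.0004
```

>>> jog_arm([
  [1,[-0.3,0,0],[0,0,0]],
  [1,[-0.6,0,0],[0,0,0]],
  [1,[-0.9,0,0],[0,0,0]],
  [1,[-1.2,0,0],[0,0,0]],
  [1,[-1.5,0,0],[0,0,0]],
  [1,[-1.8,0,0],[0,0,0]],
  [1,[-2.05,0,0],[0,0,0]],
  [1,[-2.25,0,0],[0,0,0]],
  [1,[-2.25,0,0],[0,0,0]],
])

```text
clock: 8.85
tool_pos: [0.625, 0.0139, 0.0269]
orientation: [[0.018, 1.0, 0.003], [1.0, -0.018, -0.003], [-0.003, 0.003, -1.0]]
ft_force: [-0.2, -0.8, 0.2]
grip_width: 0.0002
```

Run:
```python
from h import *
s=env.read_state(); print(s['clock'],s['tool_pos'],s['orientation'].round(4),s['ft_force'])
b,_=snap('top','t3'); c,_=snap('scene','s3')
A=cv2.resize(b[:,:,::-1][145:235,165:310],None,fx=5.5,fy=5.5,interpolation=cv2.INTER_CUBIC)
cv2.imwrite('pics/t3b.png',A)
```

```text
8.85 [0.62504942 0.01385645 0.02687482] [[ 0.0176  0.9998  0.0034]
 [ 0.9998 -0.0175 -0.0027]
 [-0.0026  0.0035 -1.    ]] [-0.2240186  -0.76698952  0.17302762]
```

View pics/t3b.png

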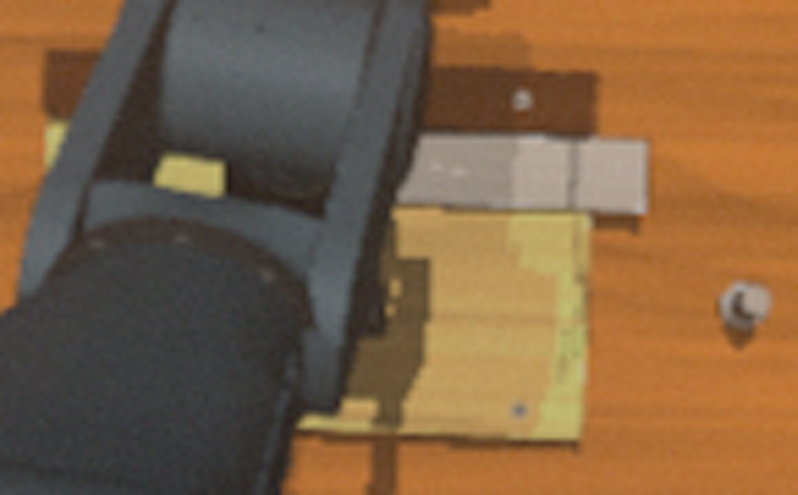

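The bar lies along the fence, with its line at column 573 and its end at column 648, rows 142–213. The board's end edge is at column ~590 just below the bar (588,215). About 10 mm remains.

Run:
```python
from h import *
f=lambda L:[(165+(u+.5)/5.5-.5,145+(v+.5)/5.5-.5) for u,v in L]
u=np.array([.0190,.9998])
S=lambda z,L:(world('top','t3',f(L),z)[:,:2]@u).round(4)
print('line',S(.03,[(573,145),(574,210)]),'end',S(.03,[(648,145),(647,213)]),'board',S(.024,[(589,216),(578,438)]),'fence end',S(.04,[(597,74),(594,132)]))
```

```text
line [-0.104  -0.1058] end [-0.145  -0.1456] board [-0.1144 -0.1126] fence end [-0.1154 -0.1148]
```

>>> jog_arm([
  [1,[-0.1,0,0],[0,0,0]],
  [1,[-0.2,0,0],[0,0,0]],
  [1,[-0.28,0,0],[0,0,0]],
  [1,[-0.28,0,0],[0,0,0]],
])

```text
clock: 9.35
tool_pos: [0.6249, 0.0074, 0.0269]
orientation: [[0.017, 1.0, 0.003], [1.0, -0.017, -0.003], [-0.002, 0.003, -1.0]]
ft_force: [0.7, 0.8, -0.2]
grip_width: 0.0007
```

>>> jog_arm([
  [1,[0.4,0,0],[0,0,0]],
  [1,[0.4,0,-2],[0,0,0]],
  [1,[0.4,0,-4],[0,0,0]],
  [1,[0.4,0,-4],[0,0,0]],
])

```text
clock: 9.75
tool_pos: [0.63, 0.0177, 0.1337]
orientation: [[0.016, 1.0, 0.018], [1.0, -0.016, -0.005], [-0.004, 0.018, -1.0]]
ft_force: [0.7, -0.5, 0.7]
grip_width: 0.0004
```

>>> jog_arm([
  [0,[-4.4,-3.3,0],[0,0,-18]],
  [0,[-4.4,-3.3,0],[0,0,-18]],
  [0,[-4.4,-3.3,0],[0,0,-18]],
  [0,[-4.4,-3.3,0],[0,0,-18]],
  [0,[-4.4,-3.3,0],[0,0,-18]],
  [0,[-4.4,-3.3,0],[0,0,-18]],
  [0,[-4.4,-3.3,0],[0,0,-18]],
  [0,[-4.4,-3.3,0],[0,0,-18]],
  [0,[-4.4,-3.3,0],[0,0,-18]],
  [0,[-4.4,-3.3,0],[0,0,-18]],
  [0,[-4.4,-3.3,0],[0,0,-18]],
  [0,[-4.4,-3.3,0],[0,0,-18]],
])

```text
clock: 10.95
tool_pos: [0.5455, -0.0904, 0.1324]
orientation: [[-1.0, 0.016, 0.017], [0.016, 1.0, -0.005], [-0.017, -0.004, -1.0]]
ft_force: [0.4, 0.2, 0.1]
grip_width: 0.0845
```

Run:
```python
from h import *
s=env.read_state(); print(s['clock'],s['tool_pos'],s['orientation'].round(4))
a,_=snap('wrist','w4')
cv2.imwrite('pics/w4b.png',cv2.resize(a[:,:,::-1],(800,600),interpolation=cv2.INTER_CUBIC))
```

```text
10.95 [ 0.54553403 -0.09041025  0.13237721] [[-0.9997  0.0161  0.0173]
 [ 0.016   0.9999 -0.0046]
 [-0.0174 -0.0043 -0.9998]]
```

View pics/w4b.png

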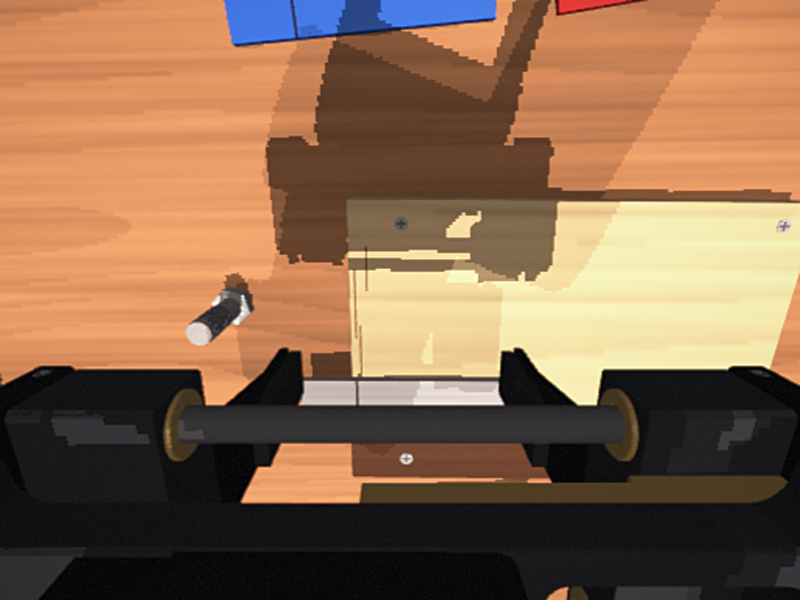

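The line is at column 357 on the bar (rows 380–403). The board's end edge comes up at column 351 (row 377) from (347,200). A few mm remain.

Run:
```python
from h import *
q=np.load('pics/w4.npz')['p']
g=q.astype(int).sum(2)
for v in (240,241,244,247,252,255): print(v,g[v,218:236])
f=lambda L:[((u+.5)*.64-.5,(v+.5)*.64-.5) for u,v in L]
u=np.array([.019,.9998])
a=world('wrist','w4',f([(357,382),(357.5,402)]),.03);b=world('wrist','w4',f([(351,375),(347,200),(349,300)]),.024);n=world('wrist','w4',f([(303,380),(500,380)]),.03)
print(a.round(4),a[:,:2]@u,b.round(4),b[:,:2]@u,n.round(4))
```

```text
240 [194 186 191 195 190 190 218 416 642 652 604 317 264 405 646 646 642 640]
241 [189 194 189 190 193 186 182 221 309 319 299 234 212 204 308 310 298 299]
244 [613 611 606 607 608 611 606 610 577 424 281 513 604 604 601 599 599 597]
247 [558 560 560 558 560 557 561 561 573 501 218 398 573 568 562 559 566 562]
252 [570 570 568 570 568 571 569 569 580 504 218 411 581 574 572 568 567 565]
255 [574 571 571 572 566 569 566 569 578 516 228 346 576 572 565 562 566 565]
[[ 0.6076 -0.1226  0.03  ]
 [ 0.624  -0.123   0.03  ]] [-0.11104957 -0.11116517] [[ 0.6051 -0.1275  0.024 ]
 [ 0.4811 -0.1235  0.024 ]
 [ 0.5478 -0.1259  0.024 ]] [-0.11598783 -0.11433355 -0.11541979] [[ 0.6055 -0.1612  0.03  ]
 [ 0.6073 -0.0204  0.03  ]]
```

>>> jog_arm([
  [0,[-1.5,0.75,0],[-0.05,0.2,0]],
  [0,[-1.5,0.75,2],[-0.05,0.2,0]],
  [0,[-1.5,0.75,3.5],[-0.05,0.2,0]],
  [0,[-1.5,0.75,4.1],[-0.05,0.2,0]],
  [0,[-1.5,0.75,4.2],[-0.05,0.2,0]],
  [0,[-1.5,0.75,4.2],[-0.05,0.2,0]],
])

```text
clock: 11.6
tool_pos: [0.5856, -0.073, 0.0284]
orientation: [[-1.0, 0.018, 0.001], [0.018, 1.0, -0.0], [-0.001, -0.0, -1.0]]
ft_force: [0.1, 0.5, 0.3]
grip_width: 0.0868
```

>>> jog_arm([
  [0,[-0.1,0,0.07],[0,0,0]],
  [0,[-0.2,0,0.07],[0,0,0]],
  [0,[-0.3,0,0.07],[0,0,0]],
  [0,[-0.4,0,0.07],[0,0,0]],
  [0,[-0.46,0,0.07],[0,0,0]],
  [0,[-0.5,0,0.07],[0,0,0]],
  [0,[-0.5,0,0.07],[0,0,0]],
])

```text
clock: 12.3
tool_pos: [0.5956, -0.0729, 0.0265]
orientation: [[-1.0, 0.019, -0.005], [0.019, 1.0, 0.001], [0.005, 0.001, -1.0]]
ft_force: [-6.0, -0.4, 4.4]
grip_width: 0.0871
```

>>> jog_arm([
  [0,[-0.08,0,0],[0,0,0]],
  [0,[-0.08,0,0],[0,0,0]],
])

```text
clock: 12.5
tool_pos: [0.5955, -0.0727, 0.0263]
orientation: [[-1.0, 0.019, -0.01], [0.019, 1.0, 0.002], [0.01, 0.001, -1.0]]
ft_force: [-6.2, -1.9, 3.8]
grip_width: 0.0869
```

>>> jog_arm([
  [0,[0.4,0,0],[0,0,0]],
  [0,[0.4,0,-1.5],[0,0,0]],
  [0,[0.4,0,-2.4],[0,0,0]],
  [0,[0.4,0,-2.4],[0,0,0]],
])

```text
clock: 12.9
tool_pos: [0.5893, -0.0734, 0.0897]
orientation: [[-1.0, 0.018, -0.001], [0.018, 1.0, -0.001], [0.001, -0.001, -1.0]]
ft_force: [0.1, 0.1, -0.3]
grip_width: 0.0869
```

>>> jog_arm([
  [1,[-1.37,3.77,0],[0,0,18]],
  [1,[-1.37,3.77,0],[0,0,18]],
  [1,[-1.37,3.77,0],[0,0,18]],
  [1,[-1.37,3.77,0],[0,0,18]],
  [1,[-1.37,3.77,0],[0,0,18]],
  [1,[-1.37,3.77,0],[0,0,18]],
  [1,[-1.37,3.77,0],[0,0,18]],
  [1,[-1.37,3.77,0],[0,0,18]],
  [1,[-1.37,3.77,0],[0,0,18]],
  [1,[-1.37,3.77,0],[0,0,18]],
  [1,[-1.37,3.77,0],[0,0,18]],
])

```text
clock: 14.0
tool_pos: [0.6251, 0.0204, 0.0884]
orientation: [[0.023, 1.0, -0.001], [1.0, -0.023, -0.0], [-0.0, -0.001, -1.0]]
ft_force: [0.1, 0.2, -0.1]
grip_width: 0.0068
```

>>> jog_arm([
  [1,[0,0,1.5],[0,0,0]],
  [1,[0,0,2.2],[0,0,0]],
  [1,[0,0,2.5],[0,0,0]],
  [1,[0,0,2.5],[0,0,0]],
])

```text
clock: 14.4
tool_pos: [0.6246, 0.0205, 0.0252]
orientation: [[0.023, 1.0, -0.002], [1.0, -0.023, -0.0], [-0.0, -0.002, -1.0]]
ft_force: [-0.9, 0.1, 0.6]
grip_width: 0.0007
```

>>> jog_arm([
  [1,[-0.15,0,-0.05],[0,0,0]],
  [1,[-0.3,0,-0.05],[0,0,0]],
  [1,[-0.45,0,-0.05],[0,0,0]],
  [1,[-0.55,0,-0.05],[0,0,0]],
  [1,[-0.63,0,-0.05],[0,0,0]],
  [1,[-0.68,0,-0.05],[0,0,0]],
  [1,[-0.68,0,-0.05],[0,0,0]],
])

```text
clock: 15.1
tool_pos: [0.6243, 0.0034, 0.0266]
orientation: [[0.023, 1.0, -0.001], [1.0, -0.023, -0.0], [-0.0, -0.001, -1.0]]
ft_force: [-0.0, 0.7, -0.9]
grip_width: 0.0004
```

>>> jog_arm([
  [1,[0.4,0,0],[0,0,0]],
  [1,[0.4,0,-2],[0,0,0]],
  [1,[0.4,0,-4],[0,0,0]],
  [1,[0.4,0,-4],[0,0,0]],
])

```text
clock: 15.5
tool_pos: [0.6299, 0.0135, 0.1334]
orientation: [[0.022, 1.0, 0.013], [1.0, -0.022, -0.003], [-0.002, 0.013, -1.0]]
ft_force: [2.2, 0.2, 1.2]
grip_width: 0.0004
```

>>> jog_arm([
  [0,[-5.56,-1.7,0],[0,0,-18]],
  [0,[-5.56,-1.7,0],[0,0,-18]],
  [0,[-5.56,-1.7,0],[0,0,-18]],
  [0,[-5.56,-1.7,0],[0,0,-18]],
  [0,[-5.56,-1.7,0],[0,0,-18]],
  [0,[-5.56,-1.7,0],[0,0,-18]],
  [0,[-5.56,-1.7,0],[0,0,-18]],
  [0,[-5.56,-1.7,0],[0,0,-18]],
  [0,[-5.56,-1.7,0],[0,0,-18]],
  [0,[-5.56,-1.7,0],[0,0,-18]],
  [0,[-5.56,-1.7,0],[0,0,-18]],
  [0,[-5.56,-1.7,0],[0,0,-18]],
])

```text
clock: 16.7
tool_pos: [0.584, -0.1239, 0.1326]
orientation: [[-1.0, 0.022, 0.012], [0.022, 1.0, -0.002], [-0.012, -0.002, -1.0]]
ft_force: [0.4, -0.1, 0.3]
grip_width: 0.0845
```

Run:
```python
from h import *
s=env.read_state(); print(s['clock'],s['tool_pos'],s['orientation'].round(4))
a,_=snap('wrist','w5')
cv2.imwrite('pics/w5b.png',cv2.resize(a[:,:,::-1][170:310,150:350],(800,560),interpolation=cv2.INTER_CUBIC))
```

```text
16.7 [ 0.58404544 -0.12390425  0.1326092 ] [[-0.9997  0.0218  0.0121]
 [ 0.0218  0.9998 -0.0023]
 [-0.0121 -0.002  -0.9999]]
```

View pics/w5b.png

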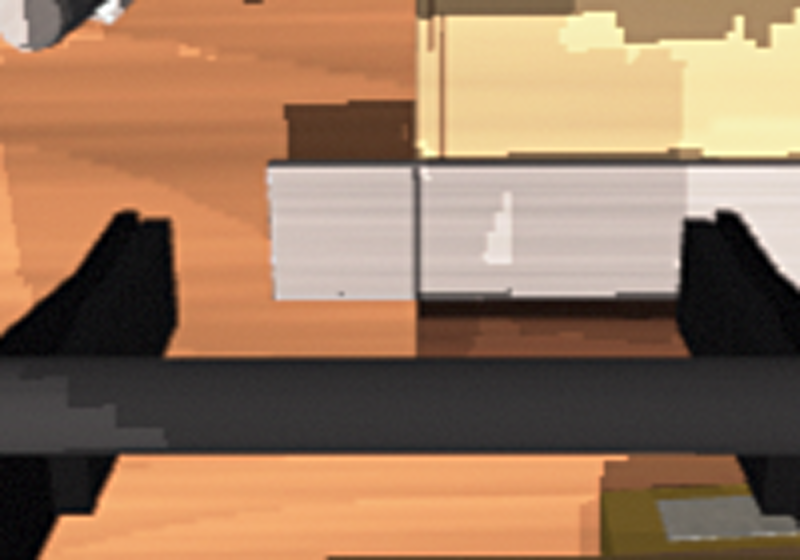

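The crop shows the line at column 417 and the board end edge at column 416 (about 3.7 px/mm), so they coincide to about 0.3 mm. The bar's far side sits against the fence foot at row ~298 with no yellow gap. The tail is out of view, so I'll give one last gentle press against the fence.

>>> jog_arm([
  [0,[0.1,1.9,0],[0,0.14,0]],
  [0,[0.1,1.9,2],[0,0.14,0]],
  [0,[0.1,1.9,3.5],[0,0.14,0]],
  [0,[0.1,1.9,4.1],[0,0.14,0]],
  [0,[0.1,1.9,4.25],[0,0.14,0]],
  [0,[0.1,1.9,4.25],[0,0.14,0]],
])

```text
clock: 17.35
tool_pos: [0.5843, -0.0768, 0.0265]
orientation: [[-1.0, 0.025, 0.0], [0.025, 1.0, -0.002], [-0.0, -0.002, -1.0]]
ft_force: [-0.2, -0.1, 0.8]
grip_width: 0.087
```

>>> jog_arm([
  [0,[-0.1,0,0],[0,0,-0.07]],
  [0,[-0.2,0,0],[0,0,-0.07]],
  [0,[-0.3,0,0],[0,0,-0.07]],
  [0,[-0.38,0,0],[0,0,-0.07]],
  [0,[-0.44,0,0],[0,0,-0.07]],
  [0,[-0.5,0,0],[0,0,-0.07]],
  [0,[-0.54,0,0],[0,0,-0.07]],
  [0,[-0.54,0,0],[0,0,-0.07]],
])

```text
clock: 18.15
tool_pos: [0.5954, -0.0768, 0.0262]
orientation: [[-1.0, 0.019, -0.005], [0.019, 1.0, -0.001], [0.005, -0.001, -1.0]]
ft_force: [-5.8, -1.1, 3.0]
grip_width: 0.0873
```

>>> jog_arm([
  [0,[0.4,0,0],[0,0,0]],
  [0,[0.4,0,-2],[0,0,0]],
  [0,[0.4,-1,-4],[0,0,0]],
  [0,[0.4,-1.8,-4],[0,0,0]],
  [0,[0.4,-1.8,-4],[0,0,0]],
])

```text
clock: 18.65
tool_pos: [0.5874, -0.1247, 0.1288]
orientation: [[-1.0, 0.021, 0.002], [0.021, 1.0, -0.005], [-0.002, -0.004, -1.0]]
ft_force: [-0.1, 0.7, -0.6]
grip_width: 0.0873
```

Run:
```python
from h import *
s=env.read_state(); print(s['clock'],s['tool_pos'],s['orientation'].round(4))
a,_=snap('wrist','w6')
cv2.imwrite('pics/w6b.png',cv2.resize(a[:,:,::-1][170:310,150:350],(800,560),interpolation=cv2.INTER_CUBIC))
```

```text
18.65 [ 0.58736692 -0.12465435  0.12881887] [[-0.9998  0.0209  0.0023]
 [ 0.0209  0.9998 -0.0045]
 [-0.0024 -0.0045 -1.    ]]
```

View pics/w6b.png

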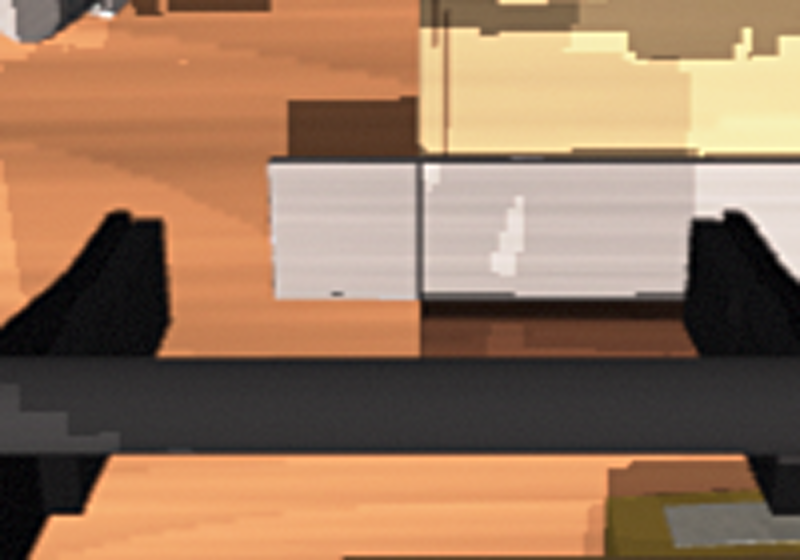

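The line (column 420) and the board end edge (column 420) coincide, and the bar is flush with the fence. The arm is clear of everything, so I'll hand in.

```bash
python3 -c "
from h import *
print(env.hand_in())"
```

```text
the job is handed in; nothing more can be done
None
```

The steel bar now lies flush along the fence with its scribed line over the board's cutting end, and I handed the job in at about 18.7 s. The report gave no verdict.

**How it was moved:** I pushed the bar against the fence with both open fingertips. I then slid it along the fence by its tail end with the fingers shut, pressed it to the fence, pushed the last 4 mm, and pressed it once more. It was only ever pushed from the side, never gripped or lifted, and the wrist forces I read stayed at about 7 N or less.

**Last checks:**
- **Line over the end:** the final wrist picture shows the line and the board's end edge at the same pixel column, so they agree to about 0.3 mm.
- **Flush with the fence:** no gap shows between bar and fence, and both presses stopped firmly at the same place. The tail end was outside that close view, so its fit rests on the press alone.
- **Other things on the bench:** the arm met nothing else. I did not re-measure the screw box, bolt, hinge or hacksaw afterwards.

**Where readings disagreed:** before the last push, the overhead camera suggested about 2.7 mm still to go, against 4–5 mm from the wrist camera and fingertip position. I followed the latter, and the close-up confirmed it.

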